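# Gauge the gap under the cutter's brass punch

### The job

Two gaps run under the top plate of the jeweller's disc cutter, and a brass punch stands over one of them. Lay the blue-handled gauge blade flat on the cutter's feed table and slide it, tip first, into the gap below the brass punch until the plate's front edge lies over the blade's red band; then let go and leave it there. Leave everything else on the bench where it is.

Things in the scene. Friction and masses are not known exactly. Their poses are not given: they have to be found in the camera images.
- gauge: loose feeler gauge, 0.12 kg: steel blade 110 mm long (own x), 24 wide (own y), 5 thick; on its rear a blue grip block 36 mm long, 16 wide, centred at own x = -35 mm, its top 37 mm above the blade's underside. Origin: centre of the underside; x points to the tip, z up. It starts on a dark steel sheet 3 mm thick.
- gauge_band (a point): point on the gauge's underside below the middle of the red band painted across the blade's top; the band is 12 mm wide along the blade and its middle is 40 mm behind the tip (own x = +15 mm)
- gauge_tip (a point): middle of the blade's tip edge, at the underside (own x = +55 mm)
- cutter: fixed disc cutter, 190 (own x) x 132 (own y) x 35 mm high; origin under its centre, x points away from its feed side, z up. Aluminium base 12 mm thick over the full size; own x -95 to +25 mm is the open feed table. Own x +25 to +95 mm carries a dark steel top plate, 21 to 35 mm high. Below it two straight gaps run through along x, 34 mm wide, 9 mm high, centred at y = +34 and -34 mm.
- mouth_left (a point): middle of the left gap's mouth at the level of the feed table, below the top plate's front edge (own x = +25, y = +34, z = 12 mm of the cutter)
- mouth_right (a point): middle of the right gap's mouth, likewise (own x = +25, y = -34, z = 12 mm of the cutter)
- punch: brass punch, 30 mm in diameter, 40 mm high, fixed upright on the cutter's top plate over the middle of either the left or the right gap, 35 mm behind the plate's front edge; origin under its centre, axes parallel to the cutter's
- plug: flat white plug, 30 mm in diameter, 10 mm high, fixed on the top plate over the other gap; origin under its centre
- flower: small silver five-petal flower, 35 mm across, 11 mm high, loose, lying on the far part of the steel sheet; origin under its centre
- leaf: small brass leaf, 30 x 23 mm, 4 mm high, loose, on the far part of the steel sheet; origin under its centre
- padlock: brass padlock lying flat, body 40 x 30 x 18 mm, loose, on the right of the bench; origin under the body's centre
- scriber: yellow square-bodied scriber, 145 mm long, 10 mm thick, loose, lying at the far side of the bench; origin under the middle of the yellow body
- block: steel bench block, 50 x 50 x 45 mm, loose, left on the bench; origin under its centre
- dish: white ceramic bowl, 70 mm across, 30 mm high, loose, left on the bench; origin under its centre
- hammer: hammer lying on the right of the bench, loose; origin under the tool's middle
Mind the look-alikes: they are no part of the job. What is shaped like the gauge but orange or pink is not meant.

How it is judged (in metres and radians):
At the end, for the whole second after the job is handed in: The gauge lies flat and still on the feed table, its tip in the gap below the brass punch (within 8 mm sideways of the punch's centre line at the tip, 10 mm at the band), with the top plate's front edge over the red band (within 6.5 mm of the band's middle) (x of gauge_band in the frame of cutter between 0.0185 and 0.0315 m and y of gauge_tip in the frame of punch between -0.008 and 0.008 m and y of gauge_band in the frame of punch between -0.01 and 0.01 m and z of gauge_tip in the frame of cutter between 0.0095 and 0.0155 m and x of gauge_tip in the frame of cutter above 0.05 m and angle between gauge's own z axis and vertical below 0.06 rad and linear speed of gauge below 0.01 m/s); the robot touches nothing.
It fails at once if another thing on the bench was shifted by more than 15 mm (distance of any of flower, leaf, padlock, scriber, block, dish, hammer from where it was at the start of the episode above 0.015 m).
It also fails if it takes over 42 s, if anything falls off the work surface, if the arm or the gripper's body presses on something with over 40 N, if the wrist force passes 120 N, or if a joint passes its speed limit or range.

### The arm

A 6-joint arm with a two-finger parallel gripper is mounted at the origin on the work surface. World frame = base frame: x ahead of the robot, y to its left, z up, the work surface at z = 0. Lengths are in mm, angles in rad, forces in N, time in s.
With the tool pointing down it reaches from about 325 to 850 mm from the base axis. Payload 15.5 kg.
Tool frame: the origin (TCP) lies at the very end of the fingers, on their centre line; the grasp point (between the pads) lies 19 mm behind it; z points along the fingers, y is the line along which they close (so a half turn about z gives the same grasp; the last joint's range is limited). The gripper opens to 91 mm and grips with 3 to 60 N. Pads are 32 mm wide; open, the fingers measure 118 mm over their backs; the gripper's body (76 mm by 178 mm) begins 60 mm behind the grasp point.
Start: joints at [-1.395, 0.494, 1.345, -0, 1.302, -0.096], TCP at [167.19, -602.224, 213.915] pointing down, gripper open.
Joint ranges: [-2.91, 2.91], [-0.82, 2.16], [0.22, 2.67], [-1.22, 4.37], [0.12, 2.79], [-3.08, 3.08]. Speed limits (rad/s): [1.89, 1.89, 2.57, 3.01, 3.01, 3.01].

### API

Orientations are given as [roll, pitch, yaw] about the fixed x, y, z axes, in that order (R = Rz(yaw) Ry(pitch) Rx(roll)).
In Python, from plant import env gives the robot as it stands. Calls block until the motion is done:
- env.goto(position, orientation): joint-space move of the TCP to a pose.
- env.line_to(position, orientation=None, max_speed=150, f_stop=None): straight line of the TCP; orientation=None keeps the orientation; max_speed is the mean speed in mm/s. With f_stop (N) it stops when the force on the tool has changed by that much, and returns True; else False.
- env.goto_joints(angles): joint-space move.
- env.gripper_to(opening, f_grip=None): finger opening in mm; f_grip is the grip in N (None keeps the last); returns when the fingers have stopped.
- env.hold(seconds).
- env.solve_ik(position, orientation): joint angles nearest the present ones, or None.
- env.get_image(name): name is "side" or "top" or "wrist"; returns a dict with "img" (480x640x3 uint8, red, green, blue), "vertical_fov" (degrees; the focal length in pixels is half the picture's height over the tangent of half this angle, whatever the lens; pixels are square), "cx", "cy" (the principal point, pixels), "extrinsics" (4x4, takes a point from world to camera coordinates); the wrist camera has in their place "T_tool_cam" (4x4, takes a point from camera to tool coordinates, whose origin is the TCP and whose axes are the flange's). Camera axes: x right, y up, looking along -z (the intrinsics and any distortion apply to the point x, -y, -z); pixel columns grow to the right and rows downward; lengths in mm; the calibration is good to about 2 mm. The wrist camera is an equidistant fisheye: a pixel r from the principal point sees the ray r / f radians off the axis. A picture is of the moment at which its call begins: read the wrist's pose just before it. There is no depth.
A pose or a line that the arm cannot do raises env.IKError and nothing moves.
- env.hand_in(): hands the job in; it is judged then, once.
Readings, each from a call of its own:
- env.current_clock(): time.
- env.current_qpos(): joint angles.
- env.current_joint_velocities(): joint speeds.
- env.current_tau(): joint torques, N m.
- env.current_position(): TCP position.
- env.current_tool_rot(): TCP orientation.
- env.current_ft_force(): force on the tool from outside, world axes, zero at the start.
- env.current_ft_torque(): the same for the moment, N m.
- env.current_grip_width(): finger opening in mm.
- env.current_grip_force(): force on a finger pad.
Only numpy, scipy, OpenCV 4.12 (cv2) and the standard library are available. Lean on these libraries where they do the work, as an engineer would, in place of code of your own. Each camera call takes 0.05 s, during which the arm holds its last target. There are 200 camera calls.

## Working session

There is one attempt and no reset: what is moved stays moved. The work goes in short steps, each a Python script; the robot and the scene stay as the last script left them, time stands still between calls to the robot, and variables do not carry over. Pictures are saved under pics/ and viewed, at most 10 in all, crops included, and the job is handed in when it is done.

```bash
ls; mkdir -p pics; python3 - <<'E'
from plant import env
import cv2, numpy as np, pickle
d={}
for n in("top","side","wrist"):
    d[n]=env.get_image(n); cv2.imwrite(f"pics/{n}0.png",d[n]["img"][:,:,::-1])
    print(n,{k:(np.round(v,3).tolist() if k!="img" else 0) for k,v in d[n].items()})
pickle.dump(d,open("d0.pkl","wb"))
print(env.current_clock(),env.current_position(),env.current_tool_rot())
E
```

```text
pics
top {'img': 0, 'vertical_fov': 46.9, 'cx': 314.908, 'cy': 230.453, 'extrinsics': [[0.021, -1.0, 0.003, 26.985], [0.98, 0.021, 0.196, -498.352], [-0.196, -0.001, 0.981, -1176.351], [0.0, 0.0, 0.0, 1.0]]}
side {'img': 0, 'vertical_fov': 47.545, 'cx': 310.722, 'cy': 242.344, 'extrinsics': [[0.969, -0.247, 0.001, -497.536], [0.126, 0.502, 0.856, -130.078], [-0.212, -0.829, 0.517, -1143.952], [0.0, 0.0, 0.0, 1.0]]}
wrist {'img': 0, 'vertical_fov': 65.706, 'cx': 319.235, 'cy': 243.171, 'T_tool_cam': [[0.001, 0.96, 0.279, 79.636], [1.0, -0.001, 0.0, 0.322], [0.0, 0.279, -0.96, -170.878], [0.0, 0.0, 0.0, 1.0]]}
0.15 [ 167.13347181 -601.95468089  213.4701321 ] [-3.14066568e+00 -9.96805761e-05  2.70761514e-01]
```

View pics/top0.png

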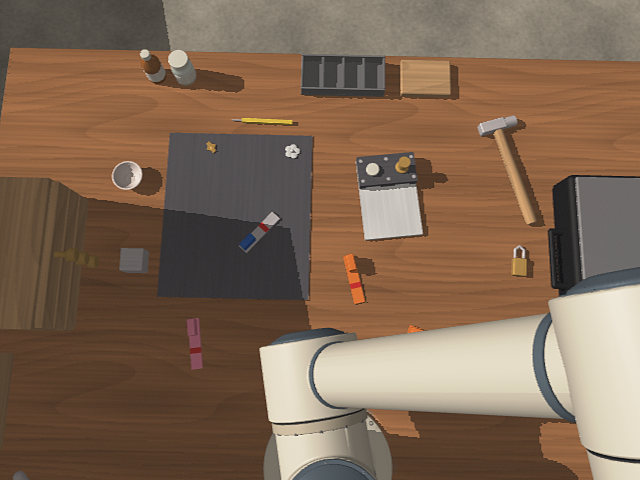

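View pics/side0.png

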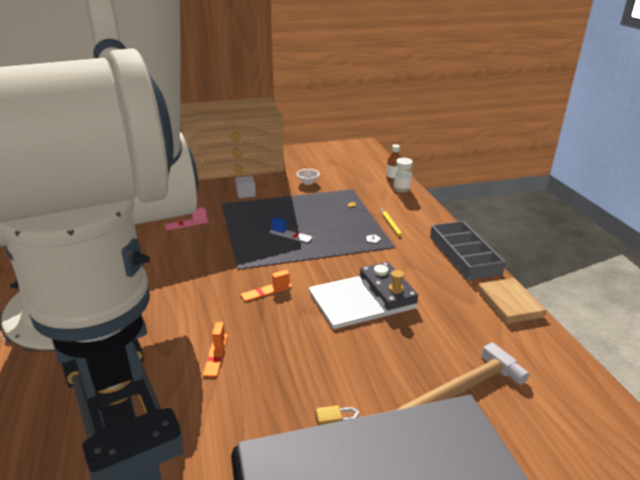

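The top view shows the gauge at about (260,232), its blue grip at (247,242) and its tip at (278,215). The cutter is at (390,195) with its plate on the far side; the punch is over the right gap at (403,163) and the plug at (373,170). Orange look-alikes lie at (355,280) and (415,330), in front of the cutter.

```bash
cat > h.py <<'E'
import numpy as np, cv2
from scipy.spatial.transform import Rotation as R
def cam(d,pose=None):
    """returns centre, rotation cam->world, f, c, fisheye"""
    f=240/np.tan(np.radians(d["vertical_fov"])/2); c=np.array([d["cx"],d["cy"]],float)
    if "extrinsics" in d: T=np.linalg.inv(np.array(d["extrinsics"],float)); fe=False
    else:
        T=np.eye(4); T[:3,:3]=R.from_euler("xyz",pose[1]).as_matrix(); T[:3,3]=pose[0]
        T=T@np.array(d["T_tool_cam"]); fe=True
    return T[:3,3],T[:3,:3],f,c,fe
def ray(d,px,pose=None):
    C,M,f,c,fe=cam(d,pose); u=(np.atleast_2d(px)-c)/f
    if fe:
        r=np.linalg.norm(u,axis=1,keepdims=True)+1e-9
        v=np.hstack([u/r*np.sin(r),np.cos(r)])
    else: v=np.hstack([u,np.ones((len(u),1))])
    return C,(v*[1,-1,-1])@M.T
def onz(d,px,z,pose=None):
    C,v=ray(d,px,pose); return C+v*((z-C[2])/v[:,2])[:,None]
def masks(img):
    h=cv2.cvtColor(img,cv2.COLOR_RGB2HSV); H,S,V=[h[:,:,i].astype(int) for i in range(3)]
    return dict(blue=(H>105)&(H<130)&(S>130)&(V>40), red=((H<6)|(H>172))&(S>140)&(V>60),
      white=(S<40)&(V>90), dark=(S<70)&(V<90))
def blobs(m,roi,amin=8):
    k=np.zeros(m.shape,np.uint8); x0,y0,x1,y1=roi; k[y0:y1,x0:x1]=m[y0:y1,x0:x1]
    n,l,s,c=cv2.connectedComponentsWithStats(k)
    return sorted([(s[i,4],c[i].round(1).tolist(),cv2.findContours((l==i).astype(np.uint8),cv2.RETR_EXTERNAL,cv2.CHAIN_APPROX_NONE)[0][0][:,0]) for i in range(1,n) if s[i,4]>=amin],key=lambda b:-b[0])
E
python3 - <<'E'
from h import *; import pickle
d=pickle.load(open("d0.pkl","rb"))["top"]; m=masks(d["img"])
for n,z,roi in(("blue",40,(225,200,300,260)),("red",8,(225,200,300,260)),("white",8,(225,200,300,260)),("white",12,(345,145,435,250)),("dark",35,(345,145,425,200))):
    for a,c,ct in blobs(m[n],roi)[:3]:
        box=cv2.boxPoints(cv2.minAreaRect(ct)); print(n,a,c,onz(d,c,z).round(0)[0][:2],"box",box.round(0).tolist(),onz(d,box,z)[:,:2].round(0).tolist())
E
```

```text
blue 134 [247.3, 240.9] [473. 187.] box [[238.0, 244.0], [250.0, 232.0], [256.0, 238.0], [244.0, 250.0]] [[466.0, 207.0], [492.0, 183.0], [478.0, 169.0], [453.0, 193.0]]
red 46 [263.5, 227.0] [511. 156.] box [[258.0, 226.0], [261.0, 222.0], [269.0, 228.0], [266.0, 232.0]] [[514.0, 168.0], [523.0, 161.0], [509.0, 144.0], [501.0, 150.0]]
white 160 [270.5, 219.3] [530. 140.] box [[262.0, 220.0], [272.0, 210.0], [280.0, 218.0], [270.0, 228.0]] [[527.0, 161.0], [551.0, 139.0], [532.0, 120.0], [508.0, 142.0]]
white 136 [256.0, 236.0] [490. 172.] box [[239.0, 246.0], [258.0, 226.0], [265.0, 232.0], [246.0, 252.0]] [[467.0, 209.0], [514.0, 169.0], [499.0, 153.0], [452.0, 192.0]]
white 3004 [390.2, 211.2] [ 554. -135.] box [[358.0, 188.0], [417.0, 182.0], [422.0, 234.0], [364.0, 240.0]] [[608.0, -61.0], [625.0, -198.0], [502.0, -208.0], [486.0, -74.0]]
white 146 [372.0, 168.9] [655. -93.] box [[366.0, 163.0], [379.0, 163.0], [379.0, 175.0], [366.0, 175.0]] [[669.0, -78.0], [669.0, -109.0], [640.0, -109.0], [639.0, -79.0]]
white 18 [388.0, 178.3] [ 633. -130.] box [[386.0, 177.0], [390.0, 177.0], [390.0, 180.0], [386.0, 180.0]] [[636.0, -125.0], [636.0, -134.0], [629.0, -134.0], [628.0, -125.0]]
dark 1337 [385.7, 170.8] [ 643. -122.] box [[356.0, 157.0], [414.0, 151.0], [417.0, 183.0], [360.0, 189.0]] [[675.0, -54.0], [692.0, -188.0], [616.0, -194.0], [600.0, -62.0]]
```

```bash
python3 - <<'E'
import cv2
i=cv2.imread("pics/top0.png")
a=cv2.resize(i[140:260,225:445],None,fx=3.6,fy=3.6,interpolation=cv2.INTER_CUBIC); cv2.imwrite("pics/c1.png",a)
E
```

```text
(no output)
```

View pics/c1.png

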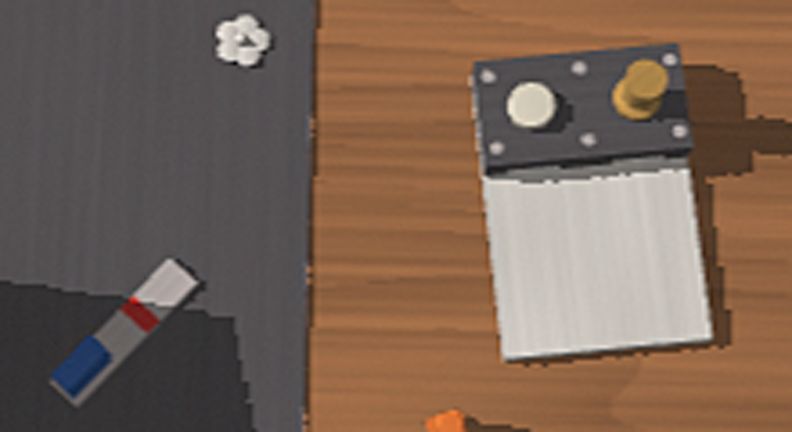

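The crop confirms it: the brass punch stands on the right side of the plate and the plug on the left, and the gauge's red band sits between its blue grip and its pale tip. Next I take closer wrist views over the cutter, then over the gauge.

```bash
python3 - <<'E'
from plant import env
import numpy as np, cv2, pickle
P=np.pi
q=env.solve_ik([473,187,150],[P,0,-0.71]); q2=env.solve_ik([540,-145,200],[P,0,0.12]); print(q,q2)
o={}
for n,p,y in(("cut",[545,-145,200],.12),("gau",[473,187,150],-.71)):
    env.goto(p,[P,0,y]); env.hold(.2)
    pose=(env.current_position(),env.current_tool_rot()); o[n]=(env.get_image("wrist"),pose); cv2.imwrite(f"pics/w_{n}.png",o[n][0]["img"][:,:,::-1]); print(pose)
pickle.dump(o,open("w.pkl","wb")); print(env.current_clock())
E
python3 -c "
import cv2,numpy as np
a=[cv2.resize(cv2.imread(f'pics/w_{n}.png'),(400,300)) for n in('cut','gau')]
cv2.imwrite('pics/w2.png',np.hstack(a))"
```

```text
[ 2.59041518e-01  4.11182203e-01  1.70796386e+00 -4.44089210e-16
  1.02244659e+00  2.53983785e+00] [-3.69127805e-01  4.15650703e-01  1.52830509e+00 -4.44089210e-16
  1.19763686e+00  1.08166852e+00]
(array([ 544.92793121, -145.54923913,  199.98565907]), array([ 3.14155045e+00, -9.78028532e-06,  1.19214233e-01]))
(array([473.44278525, 186.41386431, 150.07697041]), array([-3.14140681e+00, -1.71152960e-04, -7.10734558e-01]))
4.1333
```

View pics/w2.png

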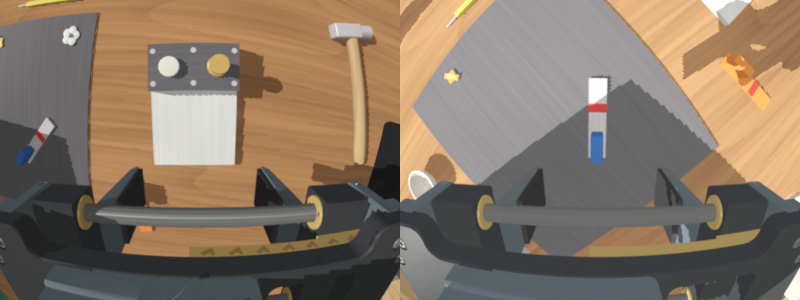

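Left half: the cutter is fully in view, with its table at about (195,128) and the punch at (218,65). Right half: the gauge lies nearly along the tool's x axis, with its grip at (197,147) and its tip at (197,78). Now I measure both.

```bash
python3 - <<'E'
from h import *; import pickle
o=pickle.load(open("w.pkl","rb"))
d,p=o["gau"]; m=masks(d["img"]); roi=(290,110,350,280)
B={}
for n,z in(("blue",40),("red",8),("white",8)):
    for a,c,ct in blobs(m[n],roi)[:2]:
        W=onz(d,ct,z,p)[:,:2]; r=cv2.minAreaRect(W.astype(np.float32)); B.setdefault(n,W)
        print(n,a,c,"world",np.round(r[0],1),np.round(r[1],1),round(r[2],1))
W=np.vstack([B["white"],B["red"]]); 
u=np.array([np.cos(-.71),np.sin(-.71)])
yr=[];
v,_,_,_=0,0,0,0
# blade side edges: red+white front portion
k=(m["white"]|m["red"]); bl=blobs(k,roi)[0]; Wf=onz(d,bl[2],8,p)[:,:2]; r=cv2.minAreaRect(Wf.astype(np.float32)); print("blade",bl[0],np.round(r[0],1),np.round(r[1],1),r[2]); print(cv2.boxPoints(r).round(1).tolist())
d,p=o["cut"]; m=masks(d["img"])
for n,z,roi in(("white",12,(225,140,400,280)),("white",45,(245,80,290,130)),("dark",35,(230,60,390,160))):
    a,c,ct=blobs(m[n],roi)[0]
    W=onz(d,ct,z,p)[:,:2].astype(np.float32); r=cv2.minAreaRect(W); print(n,a,c,np.round(r[0],1),np.round(r[1],1),round(r[2],2)); print(cv2.boxPoints(r).round(1).tolist())
h=cv2.cvtColor(d["img"],cv2.COLOR_RGB2HSV); br=(h[...,0]>14)&(h[...,0]<28)&(h[...,1]>110)
a,c,ct=blobs(br,(320,80,380,135))[0]; W=onz(d,ct,75,p)[:,:2].astype(np.float32); print("punch",a,c,onz(d,c,75,p)[0][:2].round(1),cv2.minAreaRect(W))
i=d["img"]; print([ (x,i[x,320].tolist()) for x in range(136,162,2)])
E
```

```text
blue 878 [314.5, 236.3] world [478.9 187.6] [14.4 39. ] 49.3
red 334 [315.6, 172.5] world [514.  156.1] [22.8  9.4] 49.2
white 8706 [320.3, 190.8] world [495.5 167.5] [ 53.5 148.7] 49.3
blade 8706 [495.5 167.5] [ 53.5 148.7] 49.318294525146484
[[421.70001220703125, 195.6999969482422], [534.5, 98.69999694824219], [569.4000244140625, 139.3000030517578], [456.6000061035156, 236.1999969482422]]
white 16614 [310.4, 200.6] [ 560.  -134.5] [125.4 139.2] 6.59
[[489.70001220703125, -72.5], [505.70001220703125, -210.8000030517578], [630.2999877929688, -196.39999389648438], [614.2999877929688, -58.099998474121094]]
white 2092 [265.6, 103.8] [649.  -87.5] [44.8 38.8] 6.48
[[624.5999755859375, -70.80000305175781], [629.0, -109.30000305175781], [673.5, -104.30000305175781], [669.0999755859375, -65.69999694824219]]
dark 414 [372.2, 114.9] [ 652.1 -176.1] [20.7 27.1] 5.66
[[640.5, -163.6999969482422], [643.2000122070312, -190.6999969482422], [663.7999877929688, -188.60000610351562], [661.0999755859375, -161.60000610351562]]
punch 981 [349.2, 104.1] [ 653.9 -156.3] ((654.052978515625, -156.1531982421875), (25.648250579833984, 29.49353790283203), 53.11164474487305)
[(136, [108, 105, 107]), (138, [106, 103, 104]), (140, [107, 106, 106]), (142, [109, 107, 107]), (144, [128, 127, 125]), (146, [151, 151, 146]), (148, [152, 152, 148]), (150, [154, 154, 148]), (152, [164, 163, 158]), (154, [217, 216, 210]), (156, [222, 221, 216]), (158, [222, 222, 216]), (160, [222, 221, 216])]
```

```bash
cat > cut.py <<'E'
from h import *
def edges(d,p,sc=None):
    """cutter: line fits in the wrist picture -> yaw, plate front edge mid, side lines"""
    i=d["img"]; h=cv2.cvtColor(i,cv2.COLOR_RGB2HSV).astype(int); S,V=h[...,1],h[...,2]
    tab=blobs((S<40)&(V>190),(225,140,400,290))[0]; pl=blobs((S<60)&(V<135),(225,60,400,160))[0]
    for n,b,z in(("table",tab,12),("plate",pl,35)):
        q=cv2.approxPolyDP(cv2.convexHull(b[2]),6,True)[:,0]; W=onz(d,q,z,p)[:,:2]
        print(n,b[0],q.tolist(),W.round(1).tolist(),"sides",np.linalg.norm(W-np.roll(W,-1,0),axis=1).round(1))
E
python3 - <<'E'
from cut import *; import pickle
d,p=pickle.load(open("w.pkl","rb"))["cut"]; edges(d,p)
E
python3 - <<'E'
from plant import env
import numpy as np
P=np.pi; o=[P,0,-.71]; x,y=476.2,188.8
env.line_to([x,y,60],o,200)
print(env.line_to([x,y,13],None,60,f_stop=12),env.current_position())
env.gripper_to(10,30); print(env.current_grip_width(),env.current_grip_force())
env.line_to([x,y,110],None,120); env.hold(.2); print(env.current_grip_width(),env.current_position(),env.current_clock())
E
```

```text
table 14888 [[242, 147], [377, 153], [374, 262], [248, 263]] [[607.8, -62.8], [617.0, -193.2], [507.1, -207.1], [490.4, -78.0]] sides [130.7 110.7 130.1 118.4]
plate 8506 [[382, 71], [381, 145], [237, 144], [237, 72]] [[693.0, -184.5], [625.2, -192.2], [611.2, -62.6], [677.6, -55.2]] sides [ 68.2 130.3  66.8 130.2]
False [476.35498091 188.85072663  13.15268563]
15.7619786604511 29.980574548244476
15.491068493181832 [475.84079942 188.709939   109.37315929] 7.9583
```

Gripped at 15.5 mm; the nominal width is 16. The cutter's yaw is about 0.112 and the right mouth is at about (622,-161), which agrees with the punch to within 3 mm. Next I hover in front of the mouth and check blade and cutter together.

```bash
python3 - <<'E'
from plant import env
import numpy as np, cv2, pickle
P=np.pi; o=[P,0,.112]
env.goto([519.6,-172.7,110],o); env.line_to([519.6,-172.7,50],o,100); env.hold(.3)
pose=(env.current_position(),env.current_tool_rot()); d=env.get_image("wrist"); print(pose,env.current_clock(),env.current_grip_width())
pickle.dump((d,pose),open("pre.pkl","wb")); cv2.imwrite("pics/pre.png",d["img"][:,:,::-1])
E
```

```text
(array([ 519.81084935, -172.80463763,   50.41694635]), array([ 3.14120449e+00, -6.24514466e-04,  1.11963708e-01])) 10.4667 15.626888833516949
```

View pics/pre.png

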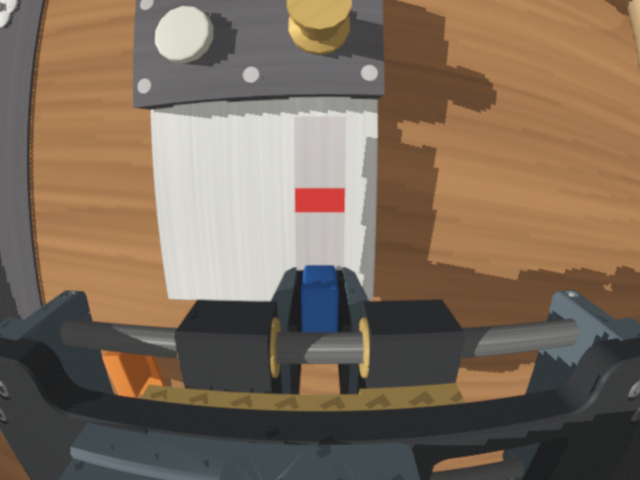

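The blade is centred and points straight ahead: the band is at (320,200), the tip edge at row 116, and the plate's front edge runs from (135,107) to (383,96). Now I compute the offsets in the cutter frame.

```bash
python3 - <<'E'
from h import *; import pickle
d,p=pickle.load(open("pre.pkl","rb")); h=cv2.cvtColor(d["img"],cv2.COLOR_RGB2HSV).astype(int); S,V=h[...,1],h[...,2]
zt=p[0][2]-10+5
r=blobs(masks(d["img"])["red"],(280,170,360,230))[0]; band=onz(d,r[1],zt,p)[0]; W=onz(d,r[2],zt,p)[:,:2]; print("band",r[1],band.round(1),np.round(cv2.minAreaRect(W.astype(np.float32))[1:],2).tolist() if 0 else cv2.minAreaRect(W.astype(np.float32)))
for n in range(104,128,2): print(n,d["img"][n,320].tolist(),end=' ')
pl=blobs((S<60)&(V<135),(100,0,420,115))[0]; q=cv2.approxPolyDP(cv2.convexHull(pl[2]),5,True)[:,0]; print(q.tolist(),onz(d,q,35,p)[:,:2].round(1).tolist())
tip=onz(d,[320,115.5],zt,p)[0]; print("tip",tip.round(1),np.linalg.norm(tip-band))
E
```

```text
band [319.5, 200.0] [ 569.6 -167.6   45.4] ((569.5679931640625, -167.560791015625), (10.745752334594727, 22.68361473083496), 6.449171543121338)
104 [157, 157, 152] 106 [157, 157, 152] 108 [156, 156, 152] 110 [158, 158, 154] 112 [212, 212, 206] 114 [227, 226, 220] 116 [212, 209, 205] 118 [202, 198, 195] 120 [201, 197, 194] 122 [200, 197, 193] 124 [200, 197, 193] 126 [201, 196, 194] [[382, 0], [384, 89], [377, 112], [134, 107], [136, 0]] [[675.9, -187.3], [627.9, -193.2], [615.7, -191.1], [609.4, -63.2], [671.4, -55.2]]
tip [ 609.6 -163.3   45.4] 40.286649467186436
```

```bash
python3 - <<'E'
from plant import env
import numpy as np, cv2, pickle
from h import *
d,p=pickle.load(open("pre.pkl","rb"))
for c in(280,355):
    v=d["img"][80:112,c,1].astype(int); r=80+np.argmax(np.diff(v))+.5; print("edge",c,r,onz(d,[c,r],35,p)[0].round(1))
env.line_to([519.8,-172.8,28],None,80)
print(env.line_to([519.8,-172.8,19.5],None,12,f_stop=5),env.current_position(),env.current_ft_force(),env.current_clock())
env.hold(.2); pose=(env.current_position(),env.current_tool_rot()); d=env.get_image("wrist")
pickle.dump((d,pose),open("low.pkl","wb"))
r=blobs(masks(d["img"])["red"],(280,140,360,240))[0]; print(pose,env.current_ft_force(),onz(d,r[1],17,pose)[0].round(1),env.current_grip_width())
E
```

```text
edge 280 98.5 [ 616.8 -142.6   35. ]
edge 355 98.5 [ 621.  -179.4   35. ]
True [ 519.88806689 -172.84609877   21.87083958] [-0.06769052 -0.16879092  6.78360343] 11.4333
(array([ 519.88958449, -172.84044103,   21.8591004 ]), array([ 3.14145449e+00, -1.87452377e-04,  1.12045148e-01])) [-0.3905765  -0.43793664  6.73327522] [ 569.7 -167.7   17. ] 15.800390485840445
```

```bash
python3 - <<'E'
from plant import env
import numpy as np, cv2, pickle
p0=np.array([519.89,-172.84,22.1]); u=np.array([.9937,.1118,0])
print(env.line_to(p0+15*u,None,40,f_stop=12),env.current_ft_force())
print(env.line_to(p0+51.7*u,None,40,f_stop=12),env.current_position(),env.current_ft_force(),env.current_clock())
env.hold(.2); pose=(env.current_position(),env.current_tool_rot()); d=env.get_image("wrist"); pickle.dump((d,pose),open("in.pkl","wb"))
cv2.imwrite("pics/in.png",d["img"][:,:,::-1]); print(pose,env.current_grip_width())
E
```

```text
True [1.59487914 1.58655062 5.4316836 ]
True [ 521.14001652 -172.42956969   21.85806212] [-1.52788443 -0.62750721  6.85696637] 12.1833
(array([ 521.12989628, -172.45471617,   21.86256638]), array([-3.14093219e+00,  2.98719360e-03,  1.12286877e-01])) 16.128045968308278
```

View pics/in.png

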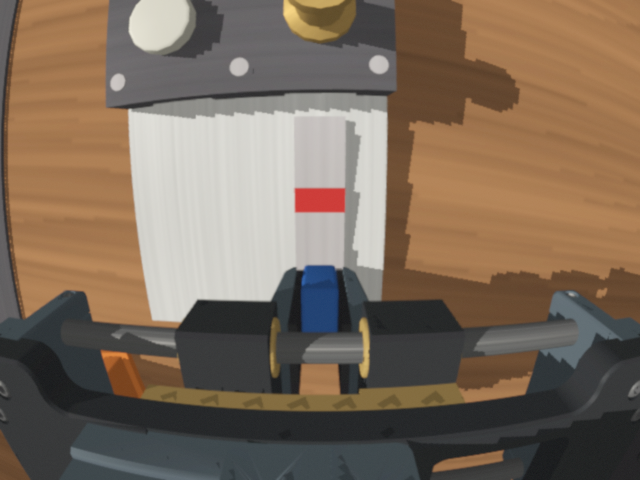

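The stop tripped early, on friction under the downward preload: the tip is still 11 mm short of the mouth. I'll lift by 1.2 mm (the gap leaves 4 mm of clearance), slide in clear of the table, then lower.

```bash
python3 - <<'E'
from plant import env
import numpy as np, cv2, pickle
p0=np.array([519.89,-172.84,23.1]); u=np.array([.9937,.1118,0])
env.line_to(p0+1.3*u,[np.pi,0,.112],20); env.hold(.3); print(env.current_ft_force(),env.current_position())
s=env.line_to(p0+51.7*u,None,30,f_stop=12); print(s,env.current_position(),env.current_ft_force(),env.current_clock())
env.hold(.2); pose=(env.current_position(),env.current_tool_rot()); d=env.get_image("wrist"); pickle.dump((d,pose),open("in2.pkl","wb"))
cv2.imwrite("pics/in2.png",d["img"][:,:,::-1]); print(pose,env.current_grip_width())
E
```

```text
[ 0.39638144  0.4774344  -0.62850757] [ 521.13186616 -172.6590302    23.01353969]
False [ 571.12599918 -167.06725455   23.10438877] [ 0.78213913  0.04511356 -0.70160412] 14.8167
(array([ 571.19287072, -167.06134313,   23.10395835]), array([-3.14154684e+00,  3.36360908e-05,  1.11927009e-01])) 15.51565718383249
```

View pics/in2.png

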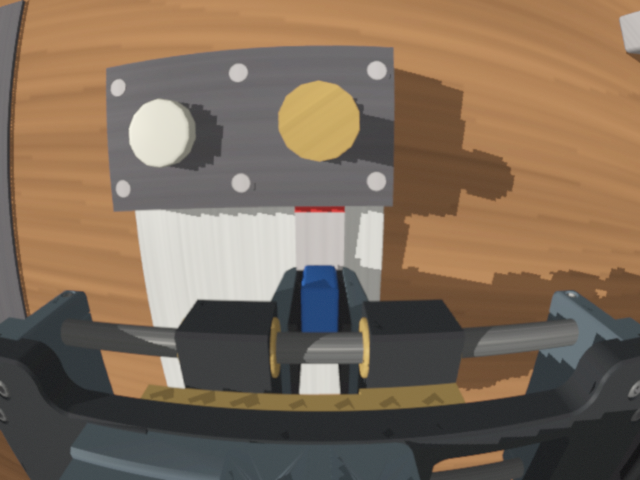

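The blade is in the gap, in line with the punch (blade centre at column 320, punch at 319). A strip of red band about 2.6 mm wide shows at rows 207-212. The plate's parallax hides about 3 mm, so the edge is on the middle of the band. Lower, release, retreat, check.

```bash
python3 - <<'E'
from plant import env
import numpy as np, cv2, pickle
from h import *
x,y,z=571.3,-167.06,23.1
print(env.line_to([x,y,21.5],None,10,f_stop=3),env.current_position(),env.current_ft_force())
env.gripper_to(40); env.hold(.2); env.line_to([x,y,70],None,60); env.line_to([x-10,y,190],None,150); env.hold(.3)
p=(env.current_position(),env.current_tool_rot()); d=env.get_image("wrist"); cv2.imwrite("pics/end.png",d["img"][:,:,::-1])
b=blobs(masks(d["img"])["blue"],(250,150,400,400))[0]; r=blobs(masks(d["img"])["red"],(250,100,400,300),3)[:1]
W=onz(d,b[2],49,p)[:,:2]; print("blue",b[1],cv2.minAreaRect(W.astype(np.float32)),[(k[0],k[1],onz(d,k[1],17,p)[0].round(1)) for k in r],env.current_clock())
E
```

```text
True [ 571.40919495 -167.11789579   21.85444632] [ 0.10056007 -0.14866454  8.11262058]
blue [320.9, 216.0] ((574.1600952148438, -167.16871643066406), (36.88753128051758, 13.836579322814941), 6.223841190338135) [(np.int32(86), [320.6, 162.3], array([ 617.9, -161.9,   17. ]))] 18.3
```

View pics/end.png

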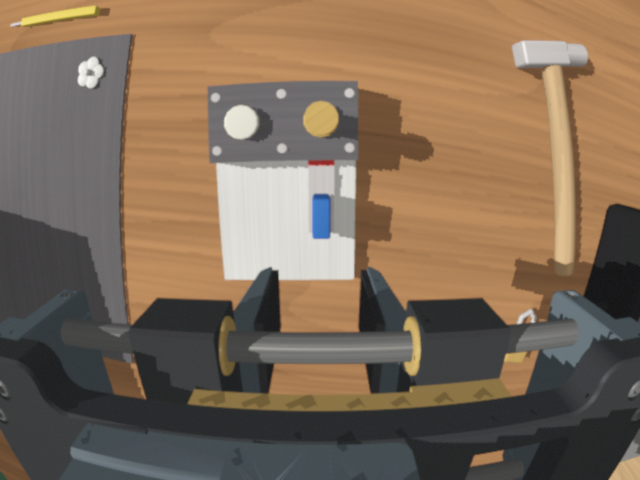

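The gauge lies flat in the right gap: its grip is at (321,216), the band shows at the plate's edge at (321,162), and the gripper is clear.

```bash
python3 -c "
from plant import env
print(env.hand_in(),env.current_clock())"
```

```text
the job is handed in; nothing more can be done
the job is handed in; nothing more can be done
```

The blue-handled gauge lies flat on the feed table with its tip in the right-hand gap below the brass punch and the plate's front edge over the red band; I released it, touched nothing else as far as I could see, and handed the job in at about 18 s, but the hand-in gave no verdict.

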